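# Load a bottle on the bench shaker and close the clamp bar by one hole

### The arm

A 6-joint arm with a two-finger parallel gripper is mounted at the origin on the work surface. World frame = base frame: x ahead of the robot, y to its left, z up, the work surface at z = 0. Lengths are in mm, angles in rad, forces in N, time in s.
With the tool pointing down it reaches from about 325 to 875 mm from the base axis. Payload 4.4 kg.
Tool frame: the origin (TCP) lies at the very end of the fingers, on their centre line; the grasp point (between the pads) lies 19 mm behind it; z points along the fingers, y is the line along which they close (so a half turn about z gives the same grasp; the last joint's range is limited). The gripper opens to 85 mm and grips with 20 to 120 N. Pads are 22 mm wide; open, the fingers measure 114 mm over their backs; the gripper's body (76 mm by 85 mm) begins 54 mm behind the grasp point. The pads swing forward as they close: fully open they stand 13 mm farther back than shut.
Start: joints at [-1.409, 0.207, 1.542, -0, 1.393, -0.15], TCP at [176.382, -547.281, 231.282] pointing down, gripper open.
Joint ranges: [-2.73, 2.73], [-0.86, 2.22], [0.23, 2.46], [-1.11, 4.25], [0.08, 2.63], [-2.82, 2.82]. Speed limits (rad/s): [2.79, 2.79, 3.14, 3.14, 3.14, 3.14].

### API

Orientations are given as a rotation vector (axis times angle).
In Python, from station import sense, camera, job gives the robot as it stands.
- The arm moves only by the shell command python3 -m creep 'ROWS' [OPENING] [FORCE]. ROWS is JSON, a list that holds one entry, the list of rows, each a list of 4 numbers: the shift along the tool's x, y, z in m, then the turn about the tool's z in rad. In form: [[[tx, ty, tz, twist], ...]]. A call has 1 to 12 rows; each row is the pose to reach, as a shift and turn from the pose commanded when the call began, along the tool's axes at that moment; what a row does not reach only later rows make up. A row lasts 1/12 s, in which the tool goes at most 41.7 mm and 7.16 degrees, less where a joint would pass 70% of its speed; a pose out of reach is approached as far as the arm can. A call with a gripper value outside its range is refused whole. OPENING is the opening, from 0 (shut) to 1 (fully open), set as the call begins (- or left out, the last holds). The fingers move at their own pace and stop on an object; FORCE is the grip in N (left out, the last holds). Time passes only in rows, so rows that repeat a pose let the fingers close. It gives the time, the measured TCP pose, the force, the opening and the grip force at its end, in the units of the state.
- sense(): the state, without advancing time (a new reading comes with each control period).
- camera(name): name is "side" or "top" or "wrist"; returns a dict with "img" (400x640x3 uint8, red, green, blue), "z_map" (400x640 float32, mm along the optical axis (not along the pixel's ray), 0 where there is no reading), "camera_matrix" (3x3 intrinsics, pixels), "R" (3x3) and "t" (3): a world point X has camera coordinates R X + t. Camera axes: x right, y down, z forward; pixel columns grow to the right and rows downward; lengths in mm; the calibration is good to about 2 mm. A picture is of the moment at which its call begins.
- job.hand_in(): hands the job in; it is judged then, once.
The state is a dict: "t": time; "joint_pos": joint angles; "qvel": joint speeds; "joint_torque": joint torques, N m; "tool_pos": TCP position; "tool_rot": TCP orientation; "wrist_force": force on the tool from outside, world axes, zero at the start; "moment": the same for the moment, N m; "grip_width": finger opening in mm; "gripper_force": force on a finger pad.
Only numpy, scipy, OpenCV 4.12 (cv2) and the standard library are available. Lean on these libraries where they do the work, as an engineer would, in place of code of your own. Each camera call takes 0.05 s, during which the arm holds its last target. There are 200 camera calls.

### The job

Load the bench shaker: take the tall capped reagent bottle that waits on the bench, stand it upright in the empty retaining ring on the shaker platform and lower it right down onto the mat before letting go. Then pull up the spring plunger of the sliding clamp bar, slide the bar just one hole on towards the bottles and let the pin drop fully home in that hole. Finish while still holding the plunger knob in the gripper with the pin home, and leave the bottle that is already loaded and everything else on the bench standing where they are.

Things in the scene. Friction and masses are not known exactly. Their poses are not given: they have to be found in the camera images.
- shaker: Fixed bench shaker, cream housing; black-matted platform 250 (x) by 300 mm (y), mat top 92 mm up. Origin on the bench under its centre; z up; x along the two side rails, from clamp bar towards the rings; y left. Rails at y = -132 and 132, tops 150 mm up; the right one (y = -132) has index holes 11 mm wide, 25 mm pitch. A fixed grey rear bar crosses at x = 92, top 166 mm up.
- ring_a: The EMPTY retaining ring on the platform: steel, inner diameter 52 mm, outer 62, 18 high, fixed. Origin: its centre on the mat (where a bottle stands), z up. It is the left or the right one of a row of two rings, 100 mm apart, 60 mm beyond the clamp bar's start place (bar top 166 mm up).
- ring_b: The other retaining ring, the same size, in which the loaded bottle already stands. Origin: its centre on the mat.
- bottle: The reagent bottle to load: amber body 48 mm diameter, straight to 70 mm height, then shoulder and 28 mm neck; ribbed white cap 34 mm diameter from 91 mm to the top at 115 mm. 0.15 to 0.3 kg. Stands on the open bench left of the shaker, among a squat jar and a small vial. Origin: centre of its underside, z up.
- loaded: An identical bottle already standing in the other ring: leave it there. Origin: centre of its underside, z up.
- bar (a joint): Place of the sliding clamp bar along the shaker's x, m: 0 at the start hole, + towards the bottles, 0.025 at the next hole. It slides with about 3 N once the pin is out; pin home, it has 1.5 mm play either way. A grey rubber-sleeved tube 18 mm diameter across the platform with an aluminium saddle on each rail; at the next hole about 2 mm from the bottles.
- bar_mid (a point): Middle of the clamp bar, on its axis, 157 mm above the bench; moves with the bar.
- plunger (a joint): How far the spring plunger is pulled up, m: 0 = pin fully home, 0.014 = end of travel. The 8 mm pin reaches 9 mm into its hole, so it is free from about 9 mm up. The spring pulls it down with 6 N at 0 and 11 N at the end; between holes the pin rides on the rail, at about 9 mm.
- knob: Round black ribbed pull knob of the plunger, 26 mm diameter, 22 high, on the saddle on the right rail, above the pin. Pull it straight up; dragged sideways it takes the bar along. Origin: its centre, 187 mm above the bench with the pin home; z up. Under it a 17 mm thick steel body, then the saddle's top (42 by 34 mm), 23 mm below the knob's centre.
- jar: Squat capped jar, 64 mm diameter, 64 mm high, loose on the bench; leave it. Origin: centre of its underside.
- vial: Small capped vial, 30 mm diameter, 72 mm high, loose on the bench; leave it. Origin: centre of its underside.
- beaker: Empty clear beaker, 68 mm diameter, 85 mm high, loose on the bench right of the shaker; leave it. Origin: centre of its underside.
- pen: Marker pen 128 mm long, lying on the bench; leave it. Origin: on the bench under its middle.

How it is judged (in metres and radians):
On the way, in this order (a step that is already met when the one before it is completed fails the run):
1. the bottle is lowered upright onto the mat inside the empty ring while still held by the fingers (horizontal distance between bottle and ring_a below 0.006 m and z of bottle in the frame of ring_a below 0.004 m and angle between bottle's own z axis and vertical below 0.08 rad and contact force between the fingers and bottle above 0.5 N), for 0.1 s.
2. the bottle is let go and stands in the ring (horizontal distance between bottle and ring_a below 0.006 m and z of bottle in the frame of ring_a below 0.004 m and angle between bottle's own z axis and vertical below 0.08 rad and contact force between the fingers and bottle below 0.1 N), for 0.2 s.
3. the plunger is pulled up out of the start hole by the fingers, the bottle standing in its ring (horizontal distance between bottle and ring_a below 0.006 m and z of bottle in the frame of ring_a below 0.004 m and angle between bottle's own z axis and vertical below 0.08 rad and value of joint plunger above 0.0085 m and value of joint bar between -0.012 and 0.012 m and contact force between the fingers and knob above 1 N), for 0.02 s.
At the end, for the whole second after the job is handed in: Bar at the next hole (22 to 28 mm) at rest, pin home (plunger under 3 mm), fingers on the knob (over 1.5 N); the arm does not touch the bottle; both bottles stand in their rings: within 6 mm of centre, under 4 mm above the mat, tilt under 0.08 rad (value of joint bar between 0.022 and 0.028 m and value of joint plunger below 0.003 m and velocity of joint bar between -0.01 and 0.01 m/s and contact force between the fingers and knob above 1.5 N and contact force between the arm and bottle below 0.1 N and horizontal distance between bottle and ring_a below 0.006 m and z of bottle in the frame of ring_a below 0.004 m and angle between each of bottle, loaded's own z axis and vertical below 0.08 rad and horizontal distance between loaded and ring_b below 0.006 m and z of loaded in the frame of ring_b below 0.004 m); the arm keeps its last pose, push and grip.
It fails at once if the loaded bottle is lifted, tipped or pushed out of its ring (distance of loaded from where it was at the start of the episode above 0.012 m or angle between loaded's own z axis and vertical above 0.15 rad).
It fails at once if the bar is pushed well past the next hole, into the bottles (value of joint bar above 0.038 m).
It fails at once if the bar is slid away from the bottles (value of joint bar below -0.012 m).
It fails at once if the jar, vial, beaker or pen is knocked aside (more than 30 mm) or the jar, vial or beaker tipped (distance of any of jar, vial, beaker, pen from where it was at the start of the episode above 0.03 m or angle between any of jar, vial, beaker's own z axis and vertical above 0.4 rad).
It also fails if it takes over 58 s, if anything falls off the work surface, if the arm or the gripper's body presses on something with over 40 N, if the wrist force passes 120 N, or if a joint passes its speed limit or range.

## Working session

There is one attempt and no reset: what is moved stays moved. The work goes in short steps, Python scripts to look and compute and a shell command to move; the robot and the scene stay as the last step left them, time stands still between calls to the robot, and variables do not carry over. Pictures are saved under pics/ and viewed, at most 10 in all, crops included, and the job is handed in when it is done.

```bash
ls; mkdir -p pics
python3 - <<'E'
from station import sense,camera
import cv2,numpy as np
s=sense();print(s)
for n in("top","side"):
    c=camera(n);np.savez(f"{n}0.npz",**c);cv2.imwrite(f"pics/{n}0.png",c["img"][:,:,::-1]);print(n,c["camera_matrix"].tolist(),c["R"].round(4).tolist(),c["t"],(c["z_map"]>0).mean())
E
```

```text
pics
{'t': 0.0, 'joint_pos': array([-1.40946437e+00,  2.07484127e-01,  1.54300541e+00, -1.74036372e-05,
        1.39351883e+00, -1.50542244e-01]), 'qvel': array([ 0.00072883,  0.00079641, -0.00096944,  0.00168589,  0.00055193,
       -0.00083755]), 'joint_torque': array([-1.11561756e-03, -3.83036470e+01, -2.91594386e+01, -1.87008759e-04,
        1.05427107e-02, -6.35397974e-07]), 'tool_pos': array([ 176.26719774, -546.48568456,  230.06497632]), 'tool_rot': array([-3.10108688e+00, -4.87537505e-01,  4.73376872e-05]), 'wrist_force': array([ 0.342784  , -0.17176774,  0.39044895]), 'moment': array([ 0.03773846,  0.00468312, -0.0030716 ]), 'gripper_force': 0.0, 'grip_width': 85.6959145942559}
top [[411.56763961858667, 0.0, 323.93734643520276], [0.0, 411.56763961858667, 198.46724652864327], [0.0, 0.0, 1.0]] [[-0.0264, -0.9996, -0.0043], [-0.992, 0.0267, -0.1232], [0.1232, 0.001, -0.9924]] [  38.14365897  513.02721392 1376.10147073] 0.99590625
side [[409.7566950594889, 0.0, 330.9354997400665], [0.0, 409.7566950594889, 195.23505239320514], [0.0, 0.0, 1.0]] [[-0.9449, -0.3271, 0.016], [-0.2583, 0.7142, -0.6505], [0.2013, -0.6188, -0.7593]] [ 503.01994597  208.27202509 1127.43566347] 0.995921875
```

View pics/top0.png

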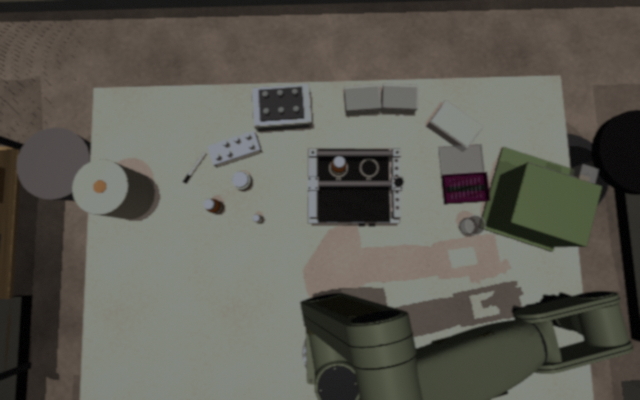

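View pics/side0.png

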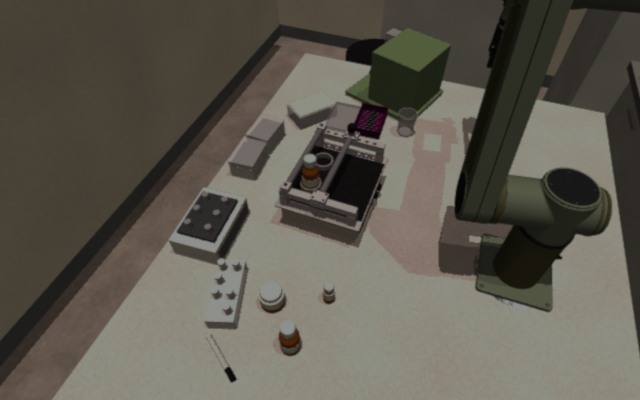

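Top view: robot at the bottom. The shaker is at about (354,187), the loaded bottle in the left ring (338,163) and the empty ring at (369,168), with the knob at (398,182). The bottle to load is at (212,205), the jar at (241,180), the vial at (258,217) and the beaker at (469,226). The side view agrees: bottle (289,338), ring (323,160), knob (351,128).

```bash
cat > h.py <<'E'
import numpy as np,cv2
from station import sense,camera
def cloud(c):
    K=c["camera_matrix"];z=c["z_map"].astype(float);v,u=np.indices(z.shape)
    P=np.stack([(u-K[0,2])/K[0,0]*z,(v-K[1,2])/K[1,1]*z,z],-1)
    W=(P-c["t"])@c["R"];W[z==0]=np.nan;return W
def ray(c,u,v):
    d=np.linalg.inv(c["camera_matrix"])@[u,v,1];return -c["R"].T@c["t"],c["R"].T@d
def plane(c,u,v,h):
    o,d=ray(c,u,v);return o+d*(h-o[2])/d[2]
def proj(c,X):
    p=c["R"]@np.asarray(X,float)+c["t"];p=c["camera_matrix"]@(p/p[2]);return p[:2]
def cross(c1,p1,c2,p2):
    o,d=ray(c1,*p1);q,e=ray(c2,*p2)
    s=np.linalg.lstsq(np.stack([d,-e],1),q-o,rcond=None)[0]
    a=o+d*s[0];b=q+e*s[1];return (a+b)/2,np.linalg.norm(a-b)
def circ(P):
    A=np.c_[2*P[:,:2],np.ones(len(P))];x=np.linalg.lstsq(A,(P[:,:2]**2).sum(1),rcond=None)[0]
    return x[:2],np.sqrt(x[2]+x[0]**2+x[1]**2)
E
python3 - <<'E'
from h import *
C={n:dict(np.load(f"{n}0.npz")) for n in("top","side")}
W={n:cloud(C[n]) for n in C}
t=C["top"]
for k,u,v,h in[("bottle",212,205,110),("jar",241,180,64),("vial",258,217,72),("ring",369,168,110),("loaded",338,163,207),("knob",398,182,198)]:
    p=plane(t,u,v,h);print(k,p.round(0))
    for n in W:
        w=W[n].reshape(-1,3);m=np.hypot(*(w[:,:2]-p[:2]).T)<45
        q=w[m];top=np.nanpercentile(q[:,2],98)
        s=q[(q[:,2]>top-10)];print("  ",n,m.sum(),"top",top.round(1),"mean top",s.mean(0).round(1),len(s),"ext",(s.max(0)-s.min(0)).round(0))
# masks
for n in C:
    hsv=cv2.cvtColor(C[n]["img"],cv2.COLOR_RGB2HSV)
    m=((hsv[...,0]<16)&(hsv[...,1]>130)&(hsv[...,2]>50)).astype(np.uint8)
    k,_,st,ce=cv2.connectedComponentsWithStats(m)
    for i in range(1,k):
        if st[i,4]>15:
            b=st[i];print(n,"amber",b,ce[i].round(1))
for n,(x0,x1,y0,y1) in {"top":(295,415,135,235),"side":(265,400,100,250)}.items():
    im=C[n]["img"][y0:y1,x0:x1,::-1];im=cv2.convertScaleAbs(im,alpha=1.6,beta=20);cv2.imwrite(f"pics/{n}c.png",cv2.resize(im,None,fx=4,fy=4,interpolation=cv2.INTER_CUBIC)[:600])
a=cv2.imread("pics/topc.png");b=cv2.imread("pics/sidec.png")
H=max(a.shape[0],b.shape[0]);o=np.zeros((H,a.shape[1]+b.shape[1],3),np.uint8);o[:a.shape[0],:a.shape[1]]=a;o[:b.shape[0],a.shape[1]:]=b
cv2.imwrite("pics/crop.png",cv2.resize(o,None,fx=.78,fy=.78));print(o.shape)
E
```

```text
bottle [493. 386. 110.]
   top 581 top 117.8 mean top [496.4 397.9 114.6] 91 ext [32. 32. 12.]
   side 1189 top 116.1 mean top [498.2 398.5 113.8] 204 ext [33. 35. 12.]
jar [580. 302.  64.]
   top 546 top 68.5 mean top [583.8 308.1  63.7] 193 ext [52. 55. 12.]
   side 1023 top 65.8 mean top [585.3 307.9  63.2] 368 ext [56. 54. 11.]
vial [453. 244.  72.]
   top 525 top 74.3 mean top [451.1 253.4  72.1] 45 ext [23. 23. 16.]
   side 860 top 72.6 mean top [452.9 252.6  70.4] 87 ext [23. 26. 13.]
ring [ 600. -125.  110.]
   top 630 top 166.2 mean top [ 635.9 -126.5  163.6] 75 ext [15. 62. 15.]
   side 374 top 166.0 mean top [ 637.2 -125.9  162.5] 54 ext [12. 52. 12.]
loaded [599. -21. 207.]
   top 593 top 209.0 mean top [604.1 -22.1 206.1] 98 ext [34. 34. 13.]
   side 705 top 208.0 mean top [605.9 -21.9 205.5] 112 ext [34. 36. 13.]
knob [ 537. -201.  198.]
   top 528 top 197.9 mean top [ 539.6 -202.9  195.8] 62 ext [26. 28. 13.]
   side 681 top 197.6 mean top [ 542.2 -201.7  195.6] 60 ext [26. 28. 13.]
top amber [332 165  13   7  40] [337.4 168.8]
top amber [ 95 182   9   9  64] [ 99.4 186.1]
top amber [211 201   7  11  33] [215.1 206.7]
side amber [303 166  15  10 110] [310.1 171. ]
side amber [279 331  20  15 149] [289.  339.5]
(600, 1020, 3)
```

View pics/crop.png

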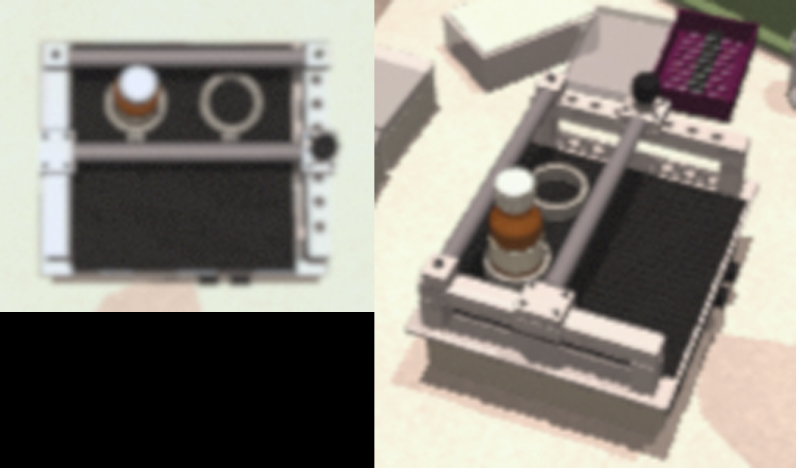

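The crop confirms that the empty ring is the right one of the pair, with the knob on the right rail and the bar at the start hole. Next come the ring fit, the yaw and the first move's deltas.

Run:
```python
from h import *
C={n:dict(np.load(f"{n}0.npz")) for n in("top","side")}
for n in C:
    w=cloud(C[n]).reshape(-1,3)
    for nm,c,lo,hi,r in[("ring_a",(603,-122),101,118,38),("bottlecap",(497,398),108,125,22),("loadedcap",(605,-22),200,216,22),("knob",(541,-202),190,206,18)]:
        q=w[(np.hypot(*(w[:,:2]-c).T)<r)&(w[:,2]>lo)&(w[:,2]<hi)]
        print(n,nm,len(q),q.mean(0).round(1),"mid",((q.max(0)+q.min(0))/2).round(1),"fit",circ(q))
    # bar
    q=w[(w[:,2]>158)&(w[:,2]<170)&(w[:,0]>450)&(w[:,0]<750)&(w[:,1]<40)&(w[:,1]>-180)]
    for nm,s in(("bar",q[np.abs(q[:,0]-543)<18]),("rear",q[np.abs(q[:,0]-637)<18])):
        print(nm,len(s),np.polyfit(s[:,1]+82,s[:,0],1).round(4))
# top-side crossing of ring by colour-free hole centre: project mean
s=cv2.Rodrigues
from station import sense
print(s(sense()["tool_rot"])[0].round(3).tolist())
```

```text
top ring_a 92 [ 602.1 -122.5  108.3] mid [ 601.5 -122.1  108.1] fit (array([ 601.99010667, -122.26336944]), np.float64(28.08888761856477))
top bottlecap 90 [496.4 398.  114.7] mid [496.  398.9 114. ] fit (array([496.50938092, 398.10307231]), np.float64(12.244905077037004))
top loadedcap 96 [604.2 -22.4 206.3] mid [604.  -22.9 207.1] fit (array([604.28943599, -22.38163644]), np.float64(12.019382222269515))
top knob 62 [ 539.6 -202.9  195.8] mid [ 540.6 -203.7  196.8] fit (array([ 539.63391971, -203.05593742]), np.float64(9.58867321116887))
bar 370 [2.320000e-02 5.425785e+02]
rear 373 [2.000000e-02 6.397628e+02]
side ring_a 108 [ 599.6 -126.   107.4] mid [ 603.7 -124.6  106.9] fit (array([ 604.22829076, -123.6574635 ]), np.float64(28.071240804121498))
side bottlecap 199 [498.4 398.3 114. ] mid [498.6 397.2 113.3] fit (array([498.54846898, 397.88376282]), np.float64(12.37425325251518))
side loadedcap 106 [606.1 -22.  205.8] mid [606.4 -23.4 205.7] fit (array([606.4308767 , -22.97784744]), np.float64(12.949831347870303))
side knob 56 [ 542.7 -202.1  196.1] mid [ 543.9 -204.2  196.1] fit (array([ 542.85094659, -203.37839772]), np.float64(10.256254204210535))
bar 352 [2.440000e-02 5.447164e+02]
rear 324 [1.450000e-02 6.409988e+02]
[[0.952, 0.307, -0.0], [0.307, -0.952, 0.002], [0.0, -0.002, -1.0]]
```

```bash
python3 -m creep '[[[0,0,-0.03,-0.1],[0.03,-0.02,-0.06,-0.22],[0.06,-0.05,-0.09,-0.34],[0.1,-0.08,-0.09,-0.46],[0.13,-0.10,-0.09,-0.58],[0.16,-0.12,-0.09,-0.7],[0.19,-0.14,-0.09,-0.82],[0.22,-0.165,-0.09,-0.94],[0.25,-0.19,-0.09,-1.06],[0.28,-0.215,-0.09,-1.18],[0.31,-0.24,-0.09,-1.237],[0.33,-0.26,-0.09,-1.237]]]' 1 30
```

```text
t: 1.1
tool_pos: [411.7, -195.7, 320.9]
tool_rot: [-2.241, -2.201, -0.002]
wrist_force: [0.2, -1.2, 0.4]
grip_width: 85.4
gripper_force: 0.0
```

```bash
python3 -m creep '[[[0.04,0.006,0,0],[0.08,0.012,0,0],[0.12,0.02,0,0],[0.16,0.025,0,0],[0.2,0.03,0,0],[0.24,0.035,0,0],[0.28,0.04,0,0],[0.32,0.045,0,0],[0.36,0.05,0,0],[0.4,0.055,0.0,0],[0.44,0.06,0.0,0],[0.48,0.065,0.0,0]]]'; python3 -m creep '[[[0.04,0.003,0.01,0],[0.08,0.006,0.03,0],[0.113,0.01,0.06,0],[0.115,0.01,0.07,0],[0.115,0.01,0.07,0],[0.115,0.01,0.07,0]]]'
python3 - <<'E'
from h import *
print(sense()["tool_pos"],sense()["tool_rot"])
c=camera("wrist");np.savez("w1.npz",**c);cv2.imwrite("pics/w1.png",c["img"][:,:,::-1])
print("cam",-c["R"].T@c["t"],c["R"].round(2).tolist());print(proj(c,(497.5,398,115)),proj(c,(497.5,398,0)))
E
```

```text
t: 2.1
tool_pos: [485.7, 281.9, 320.7]
tool_rot: [-2.245, -2.197, 0.001]
wrist_force: [0.8, -1.2, -0.4]
grip_width: 85.1
gripper_force: 0.0
t: 2.6
tool_pos: [497.8, 393.8, 249.3]
tool_rot: [-2.245, -2.197, 0.007]
wrist_force: [-1.0, 0.1, 0.5]
grip_width: 85.2
gripper_force: 0.0
[497.78023554 393.76634203 249.34384898] [-2.24480034 -2.19724795  0.00733101]
cam [500.39131236 461.79975667 391.42394341] [[1.0, -0.02, -0.0], [-0.02, -0.96, 0.27], [-0.01, -0.27, -0.96]]
[310.76341101 186.33040254] [311.28308925 163.05768648]
```

View pics/w1.png

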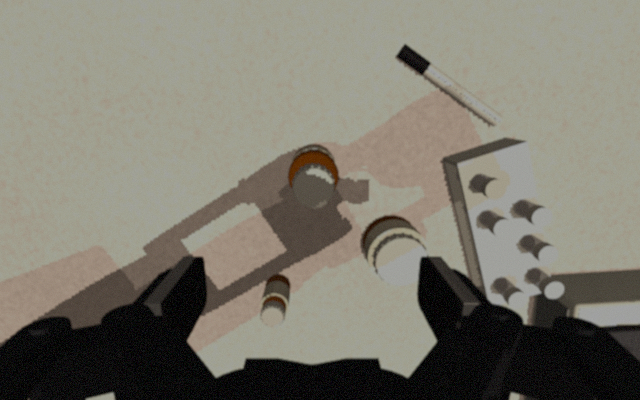

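The wrist view shows the bottle cap at about (315,187). The jar (395,250) and vial (275,300) are clear of both fingers. I'll measure the cap from this view.

Run:
```python
from h import *
c=dict(np.load("w1.npz"));w=cloud(c);r=w.reshape(-1,3)
q=r[(np.hypot(*(r[:,:2]-(497.5,398)).T)<30)]
for lo,hi in((105,125),(109,118)):
    s=q[(q[:,2]>lo)&(q[:,2]<hi)];print(len(s),s.mean(0).round(1),((s.max(0)+s.min(0))/2).round(1),(s.max(0)-s.min(0)).round(1),circ(s))
print(np.nanmedian(q[(q[:,2]>108)][:,2]))
t,si=dict(np.load("top0.npz")),dict(np.load("side0.npz"))
m=((w[...,2]>110)&(w[...,2]<122)&(np.hypot(w[...,0]-497.5,w[...,1]-398)<25)).astype(np.uint8)
x,y,a,b=cv2.boundingRect(m);M=cv2.moments(m,True);pc=(M['m10']/M['m00'],M['m01']/M['m00']);print(x,y,a,b,pc)
for n,d in(("top",t),("side",si)):
    v=cloud(d);m2=((v[...,2]>110)&(v[...,2]<125)&(np.hypot(v[...,0]-497.5,v[...,1]-398)<25)).astype(np.uint8);M=cv2.moments(m2,True);p=(M['m10']/M['m00'],M['m01']/M['m00'])
    print(n,p,cross(c,pc,d,p),plane(d,*p,115))
print(plane(c,*pc,115))
```

```text
1428 [499.2 397.7 114.1] [499.1 396.5 111. ] [35.8 35.7 11.9] (array([499.15813068, 397.4528222 ]), np.float64(12.258546196649375))
1386 [499.1 397.4 114.4] [499.1 396.5 113. ] [35.8 35.7  7.9] (array([499.14043348, 397.21760388]), np.float64(12.104847025985189))
331.22484812501335
291 166 45 43 (312.81108679795767, 186.84099197665938)
top (207.6860465116279, 203.74418604651163) (array([497.78085939, 398.04263838, 115.68948917]), np.float64(2.782322219824187)) [496.5029726  398.54194729 115.        ]
side (286.8238341968912, 327.8031088082902) (array([499.16936722, 396.70122308, 110.89961238]), np.float64(0.24425718066557472)) [498.29638599 398.30200379 115.        ]
[499.12906791 397.54453273 115.        ]
```

```bash
python3 -m creep '[[[0.0037,0.001,0.03,0],[0.0037,0.001,0.065,0],[0.0037,0.001,0.1,0],[0.0037,0.001,0.13,0],[0.0037,0.001,0.15,0],[0.0037,0.001,0.16,0],[0.0037,0.001,0.166,0],[0.0037,0.001,0.166,0],[0.0037,0.001,0.166,0]]]'; python3 -m creep '[[[0,0,0,0],[0,0,0,0],[0,0,0,0],[0,0,0,0],[0,0,0,0],[0,0,0,0],[0,0,0,0],[0,0,0,0]]]' 0 45
```

```text
t: 3.4
tool_pos: [501.6, 398.6, 87.7]
tool_rot: [2.246, 2.195, 0.006]
wrist_force: [-0.5, 0.8, 0.2]
grip_width: 85.3
gripper_force: 0.0
t: 4.07
tool_pos: [500.1, 398.7, 86.2]
tool_rot: [-2.246, -2.197, -0.001]
wrist_force: [-0.9, -0.0, 6.3]
grip_width: 33.0
gripper_force: 44.6
```

```bash
python3 -m creep '[[[0,0,-0.01,0],[0,0,-0.03,0],[0,0,-0.06,0],[0,0,-0.09,0],[0,0,-0.12,0],[0,0,-0.15,0],[0,0,-0.18,0],[0,0,-0.21,0],[0,0,-0.235,0],[0,0,-0.25,0],[0,0,-0.255,0],[0,0,-0.255,0]]]'; python3 -m creep '[[[-0.02,0,0,0],[-0.055,0.01,0,0],[-0.09,0.02,0,0],[-0.13,0.03,0,0],[-0.17,0.04,0,0],[-0.21,0.05,0,0],[-0.25,0.06,0,0],[-0.29,0.07,0,0],[-0.33,0.08,0,0],[-0.365,0.085,0,0],[-0.4,0.09,0,0],[-0.43,0.095,0,0]]]';python3 -m creep '[[[-0.03,0.005,0,0],[-0.06,0.01,0,0],[-0.08,0.015,0,0],[-0.09,0.016,0,0],[-0.09,0.016,0,0],[-0.09,0.016,0,0],[-0.09,0.016,0,0]]]'
python3 - <<'E'
from h import *
s=sense();print(s["t"],s["tool_pos"],s["tool_rot"],s["wrist_force"],s["grip_width"])
for n in("wrist","side","top"):
    c=camera(n);np.savez(f"{n}2.npz",**c);cv2.imwrite(f"pics/{n}2.png",c["img"][:,:,::-1])
E
```

```text
t: 5.07
tool_pos: [500.4, 398.5, 341.9]
tool_rot: [2.245, 2.196, 0.004]
wrist_force: [0.3, 0.3, -1.9]
grip_width: 33.0
gripper_force: 44.9
t: 6.07
tool_pos: [584.1, -36.1, 337.2]
tool_rot: [-2.245, -2.193, 0.005]
wrist_force: [0.6, -0.0, -1.4]
grip_width: 32.8
gripper_force: 44.9
t: 6.65
tool_pos: [599.0, -122.5, 339.4]
tool_rot: [-2.243, -2.197, 0.0]
wrist_force: [0.2, 0.1, -1.5]
grip_width: 32.5
gripper_force: 45.0
6.65 [ 598.97737217 -122.45784876  339.44092181] [-2.24272301e+00 -2.19688540e+00  1.77579001e-04] [ 0.17021498  0.08105133 -1.49440535] 32.535265507661876
```

View pics/wrist2.png

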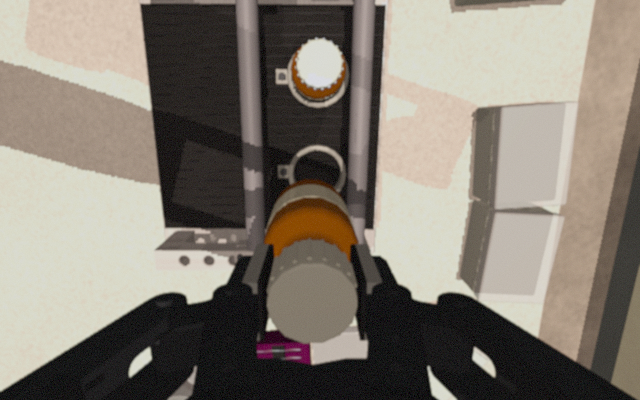

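View pics/side2.png

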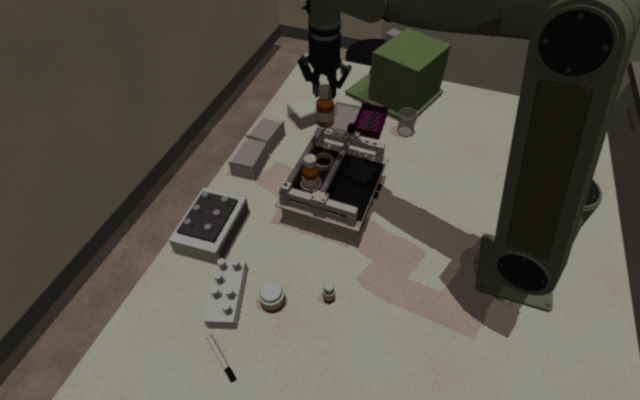

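Wrist view: the held bottle hangs roughly upright at (310,250), the ring's visible arc is at (318,170) and the loaded cap at (319,65). The side view confirms the bottle is held and hanging above the ring area. Next I measure the held bottle's axis and ring_a from this closer camera.

Run:
```python
from h import *
from scipy.optimize import least_squares
s=sense();T=s["tool_pos"];print(s["t"],T)
for n in("wrist","side","top"):
    c=dict(np.load(f"{n}2.npz"));r=cloud(c).reshape(-1,3);col=cv2.cvtColor(c["img"],cv2.COLOR_RGB2HSV).reshape(-1,3)
    am=(col[:,0]<18)&(col[:,1]>120)&(np.hypot(*(r[:,:2]-T[:2]).T)<45)&(r[:,2]>230)&(r[:,2]<335)
    q=r[am];print(n,"body",len(q),q.min(0).round(0),q.max(0).round(0))
    q=q[q[:,2]<T[2]-20]
    if len(q)>20:
        f=lambda p:np.hypot(q[:,0]-p[0]-p[2]*(q[:,2]-290),q[:,1]-p[1]-p[3]*(q[:,2]-290))-24
        o=least_squares(f,[T[0],T[1],0,0],loss="soft_l1");print("  axis@290, slopes",o.x.round(3),"rms",np.std(o.fun).round(2))
        f0=lambda p:np.hypot(q[:,0]-p[0],q[:,1]-p[1])-24
        o=least_squares(f0,T[:2],loss="soft_l1");print("  vertical",o.x.round(1))
    for nm,cc,lo,hi,rr in[("ring_a",(603,-122),101,118,38),("loadedcap",(605,-22),203,216,22)]:
        q=r[(np.hypot(*(r[:,:2]-cc).T)<rr)&(r[:,2]>lo)&(r[:,2]<hi)]
        if nm=="ring_a": q=q[np.abs(np.hypot(*(q[:,:2]-cc).T)-28)<7]
        if len(q)>15:
            g=lambda p:np.hypot(q[:,0]-p[0],q[:,1]-p[1])-28.5
            print("  ",nm,len(q),q.mean(0).round(1),((q.max(0)+q.min(0))/2).round(1),least_squares(g,cc,loss="soft_l1").x.round(1) if nm=="ring_a" else "")
    for nm,x0 in(("bar",543),("rear",640)):
        q=r[(r[:,2]>160)&(r[:,2]<170)&(abs(r[:,0]-x0)<16)&(r[:,1]<0)&(r[:,1]>-160)]
        if len(q)>50: print("  ",nm,np.polyfit(q[:,1]+122,q[:,0],1).round(3))
```

```text
6.8 [ 599.3487328  -122.44094304  340.38677787]
wrist body 3468 [ 577. -126.  257.] [ 622. -100.  335.]
  axis@290, slopes [ 5.98614e+02 -1.24835e+02  1.30000e-02 -3.00000e-03] rms 0.2
  vertical [ 598.8 -124.9]
   ring_a 574 [ 607.2 -114.   109. ] [ 604.6 -120.2  106.6] [ 604.5 -125.6]
   loadedcap 1788 [606.9 -25.5 206.4] [606.7 -25.4 206. ] 
   bar [2.70000e-02 5.45405e+02]
   rear [1.40000e-02 6.41347e+02]
side body 240 [ 576. -132.  258.] [616. -98. 335.]
  axis@290, slopes [ 5.99965e+02 -1.24633e+02  1.70000e-02  1.10000e-02] rms 1.4
  vertical [ 600.  -124.6]
   ring_a 110 [ 599.7 -126.6  107.2] [ 603.8 -124.6  106.9] [ 605.1 -123.1]
   loadedcap 97 [606.8 -22.9 206.4] [607.3 -24.2 206.5] 
   bar [2.50000e-02 5.44234e+02]
   rear [1.50000e-02 6.41043e+02]
top body 43 [ 573. -123.  257.] [608. -99. 334.]
   ring_a 62 [ 594.7 -112.9  108. ] [ 601.2 -121.9  107.6] [ 602.3 -122.5]
   loadedcap 89 [604.  -22.5 206.8] [603.8 -21.4 208.4] 
   bar [-1.70000e-02  5.46763e+02]
   rear [2.10000e-02 6.39213e+02]
```

```bash
python3 -m creep '[[[0,0.003,0.01,0],[0,0.0055,0.03,0],[0,0.0055,0.055,0],[0,0.0055,0.08,0],[0,0.0055,0.1,0],[0,0.0055,0.115,0],[0,0.0055,0.125,0],[0,0.0055,0.13,0],[0,0.0055,0.13,0],[0,0.0055,0.13,0],[0,0.0055,0.13,0]]]'
cat > m.py <<'E'
from h import *
from scipy.optimize import least_squares
import sys
s=sense();T=s["tool_pos"];print(s["t"],T,s["tool_rot"],s["wrist_force"])
for n in("wrist","side"):
    c=camera(n);np.savez(f"{n}{sys.argv[1]}.npz",**c);r=cloud(c).reshape(-1,3);col=cv2.cvtColor(c["img"],cv2.COLOR_RGB2HSV).reshape(-1,3)
    b=T[2]-83
    am=(col[:,0]<18)&(col[:,1]>120)&(np.hypot(*(r[:,:2]-T[:2]).T)<45)&(r[:,2]>b-10)&(r[:,2]<b+62)
    q=r[am]
    if len(q)>20:
        f=lambda p:np.hypot(q[:,0]-p[0]-p[2]*(q[:,2]-b),q[:,1]-p[1]-p[3]*(q[:,2]-b))-24
        o=least_squares(f,[T[0],T[1],0,0],loss="soft_l1");print(n,len(q),q[:,2].min(),"base,slopes",o.x.round(3),"rms",np.std(o.fun).round(2))
        o=least_squares(lambda p:f([*p,0,0]),T[:2],loss="soft_l1");print("  vertical",o.x.round(1))
    for nm,cc,lo,hi,rr in[("ring_a",(604,-124),102,117,38),("loadedcap",(606,-24),203,216,22)]:
        d=np.hypot(*(r[:,:2]-cc).T);k=(d<rr)&(r[:,2]>lo)&(r[:,2]<hi)&~((col[:,0]<18)&(col[:,1]>120))
        if nm=="ring_a": k&=abs(d-28)<7
        q=r[k]
        if len(q)>15:
            g=lambda p:np.hypot(q[:,0]-p[0],q[:,1]-p[1])-28.5
            print("  ",nm,len(q),q.mean(0).round(1),least_squares(g,cc,loss="soft_l1").x.round(1) if nm=="ring_a" else ((q.mean(0)-[2.3,100,0]).round(1)))
E
python3 m.py 3
python3 - <<'E'
import numpy as np,cv2
a=[np.load(f"{n}3.npz")["img"] for n in("wrist","side")]
b=cv2.resize(a[1][70:220,250:410],(400,375));o=np.zeros((400,1040,3),np.uint8);o[:,:640]=a[0];o[:375,640:]=b
cv2.imwrite("pics/p3.png",cv2.resize(o[:,:,::-1],(790,304)))
E
```

```text
t: 7.72
tool_pos: [605.9, -124.4, 211.9]
tool_rot: [2.244, 2.195, 0.002]
wrist_force: [0.7, -0.3, -1.9]
grip_width: 32.6
gripper_force: 45.0
7.7167 [ 605.8842152  -124.38257737  211.8667891 ] [2.24369115e+00 2.19519176e+00 2.02270471e-03] [ 0.69206467 -0.2987807  -1.88686647]
wrist 743 128.6067355336092 base,slopes [ 6.05370e+02 -1.26871e+02  1.00000e-02  0.00000e+00] rms 0.26
  vertical [ 605.8 -126.9]
   ring_a 1053 [ 604.3 -108.9  109. ] [ 604.7 -125.6]
   loadedcap 5040 [606.8 -29.2 206.5] [ 604.5 -129.2  206.5]
side 114 124.3340729553147 base,slopes [ 6.06611e+02 -1.26959e+02  3.00000e-03  2.00000e-03] rms 1.4
  vertical [ 606.7 -126.9]
   ring_a 57 [ 589.1 -111.2  107.8] [ 604.6 -124.1]
   loadedcap 96 [606.6 -22.8 206.4] [ 604.3 -122.8  206.4]
```

View pics/p3.png

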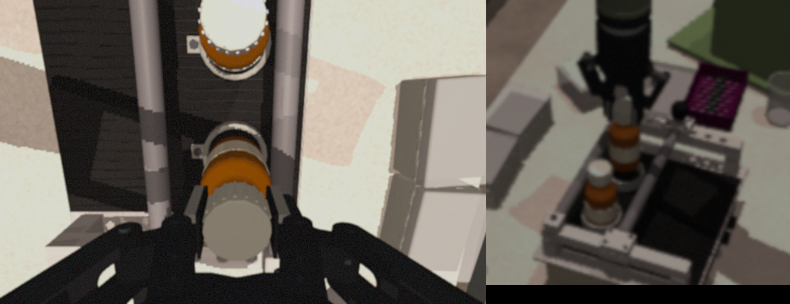

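The bottle now hangs just above the ring: wrist crop (235,190) over the ring arc at (235,135). It needs a shift of about -1.2 mm in x and +1.8 mm in y.

```bash
python3 -m creep '[[[0.001,-0.001,0.004,0],[0.0018,-0.0012,0.008,0],[0.0018,-0.0012,0.012,0],[0.0018,-0.0012,0.014,0],[0.0018,-0.0012,0.014,0],[0.0018,-0.0012,0.014,0],[0.0018,-0.0012,0.014,0]]]'; python3 m.py 4
```

```text
t: 8.4
tool_pos: [603.8, -122.4, 196.3]
tool_rot: [2.246, 2.197, 0.0]
wrist_force: [-0.5, 0.5, -1.7]
grip_width: 32.8
gripper_force: 45.0
8.4 [ 603.79815415 -122.37055994  196.29106335] [2.24577032e+00 2.19675663e+00 5.85658901e-05] [-0.49184142  0.53960911 -1.73973516]
wrist 735 112.31300790610928 base,slopes [ 6.03060e+02 -1.24783e+02  1.30000e-02 -1.00000e-03] rms 0.19
  vertical [ 603.6 -124.8]
   ring_a 1147 [ 606.7 -108.2  109. ] [ 604.5 -125.6]
   loadedcap 5702 [606.8 -30.2 206.5] [ 604.5 -130.2  206.5]
side 118 110.25724663054902 base,slopes [ 6.03963e+02 -1.24603e+02  1.70000e-02 -6.00000e-03] rms 1.31
  vertical [ 604.5 -124.8]
   ring_a 54 [ 589.7 -109.1  107.8] [ 604.6 -124. ]
   loadedcap 93 [606.2 -24.1 206.2] [ 603.9 -124.1  206.2]
```

```bash
python3 -m creep '[[[0,0.0008,0.0,0],[0,0.0008,0.002,0],[0,0.0008,0.004,0],[0,0.0008,0.006,0],[0,0.0008,0.008,0],[0,0.0008,0.010,0],[0,0.0008,0.012,0],[0,0.0008,0.014,0],[0,0.0008,0.015,0],[0,0.0008,0.015,0]]]'; python3 m.py 5
```

```text
t: 9.33
tool_pos: [604.3, -122.3, 180.8]
tool_rot: [-2.245, -2.196, 0.001]
wrist_force: [0.5, -0.1, -2.5]
grip_width: 32.6
gripper_force: 45.0
9.3333 [ 604.31762898 -122.28535193  180.84785848] [-2.24536573e+00 -2.19644437e+00  5.20036200e-04] [ 0.4775643  -0.08030721 -2.45330848]
wrist 692 90.2793470821805 base,slopes [ 6.00868e+02 -1.23059e+02  6.00000e-02 -3.10000e-02] rms 5.52
  vertical [ 604.  -124.7]
   ring_a 1394 [ 605.7 -107.9  109. ] [ 604.5 -125.8]
   loadedcap 5807 [606.8 -32.3 206.5] [ 604.5 -132.3  206.5]
side 73 90.01169112540579 base,slopes [ 6.05776e+02 -1.20221e+02 -1.10000e-02 -8.50000e-02] rms 2.12
  vertical [ 605.2 -124.4]
   ring_a 74 [ 591.1 -108.9  108.3] [ 604.4 -125.3]
   loadedcap 97 [606.7 -23.3 206.1] [ 604.4 -123.3  206.1]
```

Inside the ring, no contact force. I'll lower the rest of the way until it touches.

```bash
python3 -m creep '[[[0,0,0.0015,0],[0,0,0.003,0],[0,0,0.0045,0],[0,0,0.0045,0],[0,0,0.0045,0]]]';python3 -m creep '[[[0,0,0.001,0],[0,0,0.002,0],[0,0,0.002,0],[0,0,0.002,0]]]'
```

```text
t: 9.85
tool_pos: [604.8, -122.5, 178.2]
tool_rot: [2.245, 2.196, 0.0]
wrist_force: [-2.8, 0.3, 5.7]
grip_width: 32.7
gripper_force: 45.7
t: 10.18
tool_pos: [605.1, -122.7, 178.2]
tool_rot: [2.244, 2.195, 0.001]
wrist_force: [-5.1, 1.3, 12.0]
grip_width: 32.6
gripper_force: 46.7
```

TCP 178.2 is exactly 92.0 mm above the bench-grasp TCP height (86.2), so the bottle is on the mat. I'll ease the press, then release.

```bash
python3 -m creep '[[[0,0,-0.002,0],[0,0,-0.002,0],[0,0,-0.002,0]]]'; python3 -m creep '[[[0,0,-0.002,0],[0,0,-0.002,0],[0,0,-0.002,0],[0,0,-0.002,0],[0,0,-0.002,0],[0,0,-0.002,0]]]' 0.75;python3 -m creep '[[[0,0,-0.01,0],[0,0,-0.03,0],[0,0,-0.06,0],[0,0,-0.08,0],[-0.02,-0.02,-0.08,0],[-0.045,-0.04,-0.08,0],[-0.07,-0.055,-0.08,0],[-0.07,-0.055,-0.08,0],[-0.07,-0.055,-0.08,0]]]'; sed -i 's/(r\[:,2\]>b-10)/(r[:,2]>112)/;s/(r\[:,2\]<b+62)/(r[:,2]<158)/;s/r\[:,:2\]-T\[:2\]/r[:,:2]-(604.5,-124.5)/;s/b=T\[2\]-83/b=92/' m.py
python3 - <<'E'
from h import *
from scipy.optimize import least_squares
s=sense();print(s["tool_pos"],s["tool_rot"])
for n in("top","side","wrist"):
    c=camera(n);np.savez(f"{n}6.npz",**c);r=cloud(c).reshape(-1,3)
    if n=="wrist":cv2.imwrite("pics/w6.png",c["img"][:,:,::-1])
    for nm,cc,lo,hi,rr in[("cap",(604.5,-124),200,216,22),("loadedcap",(606,-24),200,216,22),("knob",(543,-204),191,203,18),("knoball",(543,-204),180,203,18)]:
        q=r[(np.hypot(*(r[:,:2]-cc).T)<rr)&(r[:,2]>lo)&(r[:,2]<hi)]
        if len(q)>5:print(n,nm,len(q),q.mean(0).round(1),((q.max(0)+q.min(0))/2).round(1),(q.max(0)-q.min(0)).round(0))
E
```

```text
t: 10.43
tool_pos: [605.1, -122.6, 178.2]
tool_rot: [2.244, 2.196, 0.001]
wrist_force: [-2.6, -0.2, 5.7]
grip_width: 32.1
gripper_force: 45.9
t: 10.93
tool_pos: [604.4, -122.3, 178.4]
tool_rot: [-2.245, -2.196, 0.0]
wrist_force: [0.7, 0.7, 0.5]
grip_width: 64.1
gripper_force: 0.0
t: 11.68
tool_pos: [547.6, -192.3, 259.8]
tool_rot: [2.248, 2.193, 0.001]
wrist_force: [-0.4, -0.3, 0.2]
grip_width: 63.6
gripper_force: 0.0
[ 547.6277782  -192.27606633  259.76410796] [2.24797527e+00 2.19303727e+00 1.08086351e-03]
top cap 100 [ 601.9 -121.7  206.1] [ 602.9 -122.8  206.6] [32. 34. 11.]
top loadedcap 96 [604.  -22.5 206.3] [604.3 -22.9 206.9] [34. 34. 13.]
top knob 8 [ 540.7 -194.1  195.6] [ 539.7 -197.4  196. ] [16. 15.  7.]
top knoball 15 [ 541.  -193.2  190.9] [ 542.4 -197.4  190.2] [21. 15. 19.]
side cap 92 [ 603.5 -121.   206. ] [ 604.3 -123.7  205.9] [34. 34. 10.]
side loadedcap 107 [606.1 -22.4 205.9] [606.2 -23.9 205.1] [34. 32. 10.]
side knob 49 [ 542.8 -203.3  196.6] [ 543.8 -204.4  196.2] [26. 30.  9.]
side knoball 76 [ 542.  -201.   192.9] [ 543.5 -204.4  190.6] [27. 30. 20.]
wrist cap 3365 [ 603.5 -124.5  206.4] [ 604.3 -125.   204.5] [36. 36.  9.]
wrist knob 1390 [ 542.6 -204.7  196.8] [ 542.5 -205.9  195.2] [28. 29.  8.]
wrist knoball 1637 [ 542.7 -203.6  195.2] [ 542.5 -205.9  189.7] [29. 29. 19.]
```

View pics/w6.png

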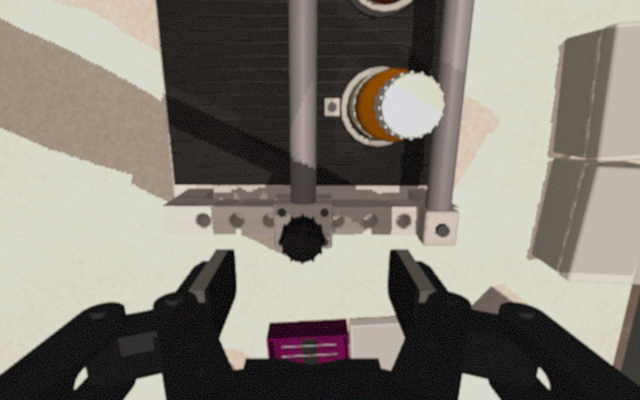

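Wrist view: the bottle stands in its ring, cap (410,105) at the same 206 mm height as the loaded one. The knob is at (302,240) with clear space between and around the fingers. Next: go down onto the knob.

```bash
python3 -m creep '[[[-0.0115,-0.005,0,0],[-0.0115,-0.005,0.02,0],[-0.0115,-0.005,0.045,0],[-0.0115,-0.005,0.065,0],[-0.0115,-0.005,0.08,0],[-0.0115,-0.005,0.087,0],[-0.0115,-0.005,0.0895,0],[-0.0115,-0.005,0.0895,0],[-0.0115,-0.005,0.0895,0]]]'; python3 -m creep '[[[0,0,0,0],[0,0,0,0],[0,0,0,0],[0,0,0,0],[0,0,0,0],[0,0,0,0],[0,0,0,0]]]' 0 70
```

```text
t: 12.58
tool_pos: [543.6, -202.8, 170.4]
tool_rot: [2.244, 2.196, 0.001]
wrist_force: [0.3, -0.6, 0.6]
grip_width: 63.8
gripper_force: 0.0
t: 13.17
tool_pos: [543.2, -202.8, 170.5]
tool_rot: [2.245, 2.196, 0.001]
wrist_force: [-1.9, 0.3, 5.7]
grip_width: 23.9
gripper_force: 68.6
```

```bash
python3 -m creep '[[[0,0,-0.002,0],[0,0,-0.004,0],[0,0,-0.006,0],[0,0,-0.008,0],[0,0,-0.010,0],[0,0,-0.012,0],[0,0,-0.012,0],[0,0,-0.012,0],[0,0,-0.012,0]]]'
```

```text
t: 13.92
tool_pos: [542.2, -202.6, 180.7]
tool_rot: [-2.245, -2.196, 0.001]
wrist_force: [1.7, -4.5, -9.2]
grip_width: 23.7
gripper_force: 69.1
```

```bash
python3 -m creep '[[[0,0,-0.001,0],[0,0,-0.0015,0],[0,0,-0.0015,0],[0,0,-0.0015,0]]]'; python3 -m creep '[[[0,0.002,0,0],[0,0.004,0,0],[0,0.006,0,0],[0,0.008,0,0],[0,0.010,0,0],[0,0.012,0,0],[0,0.012,0,0],[0,0.012,0,0]]]'
```

```text
t: 14.25
tool_pos: [542.2, -202.6, 182.5]
tool_rot: [-2.245, -2.196, 0.001]
wrist_force: [-0.3, -4.8, -11.4]
grip_width: 24.1
gripper_force: 69.2
t: 14.92
tool_pos: [553.7, -202.8, 182.1]
tool_rot: [-2.244, -2.195, 0.003]
wrist_force: [-0.5, -4.9, -10.7]
grip_width: 24.0
gripper_force: 69.2
```

```bash
python3 -m creep '[[[0,0.002,0,0],[0,0.004,0,0],[0,0.006,0,0],[0,0.008,0,0],[0,0.010,0,0],[0,0.012,0,0],[0,0.0132,0,0],[0,0.0132,0,0],[0,0.0132,0,0]]]'; python3 -m creep '[[[0,0,0.0015,0],[0,0,0.003,0],[0,0,0.0045,0],[0,0,0.0055,0],[0,0,0.0055,0],[0,0,0.0055,0]]]'
```

```text
t: 15.67
tool_pos: [566.7, -203.2, 182.0]
tool_rot: [-2.244, -2.195, 0.003]
wrist_force: [-1.8, -5.0, -10.5]
grip_width: 24.2
gripper_force: 69.2
t: 16.17
tool_pos: [566.8, -203.2, 177.0]
tool_rot: [-2.244, -2.195, 0.003]
wrist_force: [-2.4, -5.3, -9.3]
grip_width: 23.8
gripper_force: 69.3
```

```bash
python3 -m creep '[[[0,0,0.0015,0],[0,0,0.003,0],[0,0,0.0045,0],[0,0,0.006,0],[0,0,0.0065,0],[0,0,0.0065,0],[0,0,0.0065,0]]]'
python3 - <<'E'
from h import *
s=sense();print(s["tool_pos"],s["wrist_force"])
for n in("side","wrist"):
    c=camera(n);r=cloud(c).reshape(-1,3)
    if n=="wrist":cv2.imwrite("pics/w7.png",c["img"][:,:,::-1])
    for nm,cc,lo,hi,rr in[("cap",(604.5,-124),200,216,22),("loadedcap",(606,-24),200,216,22)]:
        q=r[(np.hypot(*(r[:,:2]-cc).T)<rr)&(r[:,2]>lo)&(r[:,2]<hi)]
        if len(q)>5:print(n,nm,len(q),q.mean(0).round(1),((q.max(0)+q.min(0))/2).round(1))
    for x0 in(568,640):
        q=r[(r[:,2]>160)&(r[:,2]<170)&(abs(r[:,0]-x0)<14)&(r[:,1]<-30)&(r[:,1]>-160)]
        if len(q)>50: print(n,"bar",np.polyfit(q[:,1]+122,q[:,0],1).round(3))
E
```

```text
t: 16.75
tool_pos: [567.3, -203.2, 171.0]
tool_rot: [-2.245, -2.196, 0.002]
wrist_force: [-2.7, -4.2, -6.5]
grip_width: 24.2
gripper_force: 69.4
[ 567.3246034  -203.19602934  171.04566303] [-2.70329042 -4.17736654 -6.51426739]
side cap 96 [ 604.  -120.9  205.7] [ 603.9 -122.9  205.4]
side loadedcap 107 [606.2 -22.5 205.8] [606.4 -24.  205.6]
side bar [3.20000e-02 5.69321e+02]
side bar [2.90000e-02 6.40973e+02]
wrist cap 12020 [ 603.5 -124.7  206.4] [ 604.6 -125.6  204.6]
wrist bar [2.7000e-02 5.7018e+02]
wrist bar [5.80000e-02 6.41362e+02]
```

View pics/w7.png

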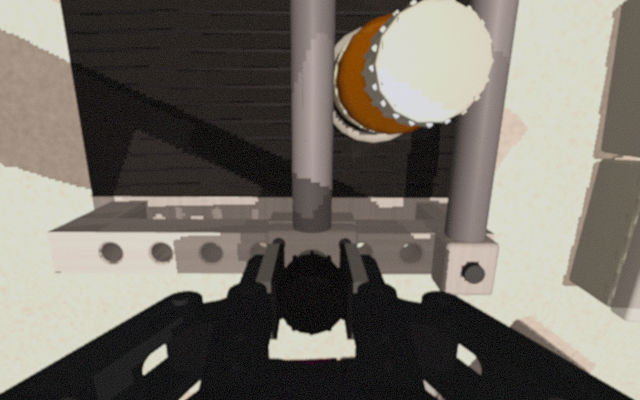

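The knob is held at (310,290). The bar has moved 25 mm, its edge just short of the bottle (345,70), and the pin is nearly home. One more small lowering seats it.

```bash
python3 -m creep '[[[0,-0.0003,0.0006,0],[0,-0.0003,0.0012,0],[0,-0.0003,0.0012,0],[0,-0.0003,0.0012,0],[0,-0.0003,0.0012,0],[0,-0.0003,0.0012,0]]]'; python3 -m creep '[[[0,0,0,0],[0,0,0,0],[0,0,0,0],[0,0,0,0]]]'
```

```text
t: 17.35
tool_pos: [568.2, -203.3, 170.6]
tool_rot: [2.245, 2.196, 0.001]
wrist_force: [-2.1, -2.7, 0.7]
grip_width: 24.0
gripper_force: 70.2
t: 17.68
tool_pos: [568.3, -203.3, 170.6]
tool_rot: [2.244, 2.196, 0.001]
wrist_force: [-2.9, -3.3, 3.3]
grip_width: 24.1
gripper_force: 70.6
```

```bash
python3 -c "
from station import job
print(job.hand_in())"
```

```text
the job is handed in; nothing more can be done
None
```

I handed the job in at about 18 s of the 58 s; the hand-in gave no verdict. By my measurements the bottle stands on the mat in the empty ring, the bar has moved 25 mm to the next hole with the pin home, and the gripper still holds the knob.

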